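# Set a panel strip to its trim line in the trimming jig and clamp it

### The job

The dark trimming jig holds a pale panel strip that is to be trimmed flush with the jig's open end. Push the strip along its channel, without lifting it off the jig, until the pencil line across it lies right at the jig's end edge, so that just the hatched waste overhangs. Then swing the red cam lever all the way over to clamp the strip against the fence, keeping the line at the edge, and leave the things lying around as they are.

Things in the scene. Friction and masses are not known exactly. Their poses are not given: they have to be found in the camera images.
- jig: Fixed trimming jig of dark board, bed 236 x 340 mm, 24 mm high. Origin on the work surface below the middle of the strip's channel; y runs along the channel: open end (trim edge) at y = -170 mm, rear end at +170. From y = -168 to +2 the channel has a fence (inner face x = +46.5, 18 mm above the bed) and front guides (x = -46.5, 12 mm above it); behind, the bed is bare.
- trim_edge (a point): Middle of the jig's upper end edge, on the bed's top (24 mm above the work surface). Axes as the jig's: -y points out over the end, +x to the fence.
- strip: Loose pale panel strip, 90 (x) x 240 (y) x 9 (z) mm, about 0.15 kg, lying flat on the jig's bed in the channel with 1.5 mm play each side. Origin at the centre of its underside. Its y axis is parallel to the jig's; the hatched waste end is at y = -120 mm. It slides with 1 to 2 N.
- trim_line (a point): Middle of the dark pencil line (2.5 mm wide) across the strip's top, 40 mm from its waste end; it starts 30 to 85 mm behind the jig's end edge.
- push_end (a point): Middle of the strip's rear end face (9 mm high, 90 mm wide), half-way up, 28.5 mm above the work surface; it always stands on the bare part of the bed, so that fingertips fit behind it.
- lever (a joint): Angle of the clamp's red cam lever about its upright pivot: 0 = open, pointing square away from the strip (jig's -x); 1.5 rad = end stop, clamped, lying along the strip and pointing to the open end (-y). Starts between 0 and 0.35. Stiff, stays where left: 2 N at 70 mm from the pivot moves it, 3 N when it clamps. Up to 1.1 rad its jaw closes the play, from there it presses the strip on the fence.
- clamp_pivot (a point): Point on the lever's upright pivot axis, at x = -88, y = -60 mm in the jig's frame, 52 mm above the work surface. The pivot's boss is 22 mm across and reaches 62 mm above the work surface; the grey housing below it covers x = -63 to -113, y = -82 to -38 mm and reaches 40 mm above the work surface.
- lever_grip (a point): Point in the middle of the lever's red grip, 70 mm from the pivot, 53 mm above the work surface; grip 17 mm thick, 42 to 98 mm from the pivot, 44 to 62 mm above the work surface; 20 mm of clear space between it and the jig's bed. The lever swings over the bed, clear of everything.
- pad: Black rubber face of the clamp's jaw, 36 mm wide, between the front guides; pushed by the lever against the strip's front side, sprung, about 10 N when fully clamped.
- try_square: Bystander: try square with brown stock and steel blade, 140 x 245 x 19 mm. Loose, lying left of the jig.
- carpenter_pencil: Bystander: red carpenter's pencil, 162 mm long. Loose, lying between the jig and the front edge of the work surface.
- sanding_block: Bystander: cork sanding block, 64 x 108 x 35 mm. Loose, lying left of the jig.
- hold_down_1: Steel hold-down strap 34 x 130 mm across the jig's rear edge on the fence side, fixed to the jig; its origin at x = +88, y = +188 mm in the jig's frame; strap top 36 mm and wing bolt 70 mm above the work surface. A second one lies on the lever side at x = -112, y = +188 mm. Keep clear of both.

How it is judged:
On the way, in this order (a step that is already met when the one before it is completed fails the run):
1. the strip's pencil line lies at the jig's end edge (within 4 mm), at rest, with the clamp lever still open (y of trim_line in the frame of trim_edge between -0.004 and 0.004 m and linear speed of strip below 0.01 m/s and value of joint lever below 0.7 rad), for 0.2 s.
2. the lever is swung all the way over and the jaw presses the strip (value of joint lever above 1.35 rad and contact force between pad and strip above 4 N), for 0.2 s.
At the end, for the whole second after the job is handed in: The pencil line is within 4 mm of the jig's end edge, the strip lies flat on the jig in its channel and square to the fence (1.4 degrees), the lever is past 1.35 rad of its 1.5, the rubber jaw presses the strip with more than 4 N, and nothing moves (all of step 2 and y of trim_line in the frame of trim_edge between -0.004 and 0.004 m and x of strip in the frame of trim_edge between -0.001 and 0.004 m and z of strip in the frame of trim_edge between -0.002 and 0.002 m and angle between the y axis of strip and the y axis of jig, either way round below 0.025 rad and linear speed of strip below 0.005 m/s); the robot touches nothing.
It fails at once if the strip is lifted or tipped off the jig's bed (more than 6 mm or 5 degrees) (z of strip in the frame of trim_edge above 0.006 m or angle between strip's own z axis and vertical above 0.09 rad).
It fails at once if a bystander is moved by more than 20 mm (distance of any of try_square, carpenter_pencil, sanding_block from where it was at the start of the episode above 0.02 m).
It also fails if it takes over 51 s, if anything falls off the work surface, if the arm or the gripper's body presses on something with over 40 N, if the wrist force passes 120 N, or if a joint passes its speed limit or range.

### The arm

A 6-joint arm with a two-finger parallel gripper is mounted at the origin on a cart in front of the work surface, level with it; the furniture and walls round the work are solid. World frame = base frame: x ahead of the robot, y to its left, z up, the work surface at z = 0. Lengths are in m, angles in rad, forces in N, time in s.
With the tool pointing down it reaches from about 0.225 to 0.875 m from the base axis. Payload 3.4 kg.
Tool frame: the origin (TCP) lies between the finger pads; the fingertips stand 8 mm ahead of it and the grasp point (between the pads) lies 11 mm behind it; z points along the fingers, y is the direction in which the jaws open and shut (so a half turn about z gives the same grasp; the last joint's range is limited). The gripper opens to 85 mm and grips with 20 to 120 N. Pads are 22 mm wide; open, the fingers measure 114 mm over their backs; the gripper's body (76 mm by 85 mm) begins 54 mm behind the grasp point. The pads swing forward as they close: fully open they stand 13 mm farther back than shut.
Start: joints at [-1.409, 0.276, 1.505, -0, 1.361, -0.121], TCP at [0.16, -0.552, 0.214] pointing down, gripper open.
Joint ranges: [-2.89, 2.89], [-0.75, 2.08], [0.22, 2.7], [-1.18, 4.32], [0.11, 2.71], [-2.7, 2.7]. Speed limits (rad/s): [2.57, 2.57, 3.14, 3.14, 3.14, 3.14].

### API

Orientations are given as a rotation vector (axis times angle).
In Python, from workcell import env gives the robot as it stands.
- The arm moves only by the tool carry_out, never from a script. Its argument "moves" is a list that holds one entry, the list of rows, each a list of 7 numbers: the shift along the world's x, y, z in m, then the turn, a rotation vector about the world's x, y, z in rad, then the finger opening in m, from 0 to 0.0854. In form: [[[dx, dy, dz, ax, ay, az, hand], ...]]. A call has 1 to 20 rows; each row is the pose to reach, as a shift and turn from the pose commanded when the call began; what a row does not reach only later rows make up. A row lasts 1/10 s, in which the tool goes at most 50 mm and 8.59 degrees, less where a joint would pass 70% of its speed; a pose out of reach is approached as far as the arm can. A call with a gripper value outside its range is refused whole. The fingers move at their own pace and stop on an object; "squeeze" is the grip in N (left out, the last holds). Time passes only in rows, so rows that repeat a pose let the fingers close. It gives the time, the measured TCP pose, the force and the opening at its end, in the units of the state.
- env.get_obs(): the state, without advancing time (a new reading comes with each control period).
- env.camera(name): name is "scene" or "top"; returns (picture, depth): 420x560x3 uint8, red, green, blue; 420x560 float32, m along the optical axis (not along the pixel's ray), 0 where there is no reading.
- env.camera_model(name): a dict with "vertical_fov" (degrees; the focal length in pixels is half the picture's height over the tangent of half this angle, whatever the lens; pixels are square), "cx", "cy" (the principal point, pixels), "T" (4x4, takes a point from camera to world coordinates). Camera axes: x right, y down, z forward; pixel columns grow to the right and rows downward; lengths in m; the calibration is good to about 2 mm. A picture is of the moment at which its call begins. camera_model takes no time and is no camera call.
- env.hand_in(): hands the job in, once; it reports no verdict.
Trained networks look in the newest picture that a camera, given by its name, has taken for a name from the list of things; names that differ only in an ending like _2 or _b are one class to them, and where a whole thing is asked for, a point or a joint stands for the part that bears it (a point fixed in the world has none). Each returns a list of dicts, best first, with "conf" (0 to 1); they miss things now and then, are a little off and sometimes report something else, mostly with a low value. They report only what shows in the picture. A call takes as long as a camera call.
- env.boxes_of(camera, query): "extent" ([centre column, centre row, width, height] in pixels, round what is visible of it).
- env.outline_of(camera, query): "pixels" (420x560 bool, what is visible of it) and "extent" ([centre column, centre row, width, height] in pixels, round what is visible of it).
The state is a dict: "time_s": time; "qpos": joint angles; "joint_velocities": joint speeds; "tau": joint torques, N m; "position": TCP position; "orientation": TCP orientation; "contact_force": force on the tool from outside, world axes, zero at the start; "torque": the same for the moment, N m; "finger_gap": finger opening in m.
Only numpy, scipy, OpenCV 4.12 (cv2) and the standard library are available. Lean on these libraries where they do the work, as an engineer would, in place of code of your own. Each camera call takes 0.05 s, during which the arm holds its last target.

## Working session

There is one attempt and no reset: what is moved stays moved. The work goes in short steps, Python scripts to look and compute and a tool call to move; the robot and the scene stay as the last step left them, time stands still between calls to the robot, and variables do not carry over. Pictures are saved under pics/ and viewed, and the job is handed in when it is done.

Besides the shell and the picture viewer there is one more tool, called after "Call:" as name([rows], argument=value, ...), one row to a line, values as JSON. carry_out: Moves the arm, as the interface text tells. Its arguments: {"type":"object","properties":{"moves":{"type":"array"},"squeeze":{"type":"number"}},"required":["moves"]}

```bash
ls; mkdir -p pics
python3 - <<'E'
from workcell import env
import cv2
o=env.get_obs();print({k:o[k] for k in('time_s','position','orientation','contact_force','finger_gap')})
for n in('top','scene'):
    p,d=env.camera(n);cv2.imwrite(f'pics/{n}0.png',p[:,:,::-1]);import numpy as np;np.save(f'{n}d.npy',d);np.save(f'{n}p.npy',p);print(n,env.camera_model(n))
E
```

```text
pics
{'time_s': 0.0, 'position': array([ 0.1603479 , -0.55161058,  0.21274104]), 'orientation': array([-3.10843164e+00, -4.42482219e-01,  9.71267490e-05]), 'contact_force': array([-1.27786436,  0.45594051, -1.1954657 ]), 'finger_gap': 0.08533290802261713}
top {'vertical_fov': 54.74666999342174, 'cx': 281.83557817466726, 'cy': 210.74719394357513, 'T': array([[-0.00876162, -0.98391271,  0.17843488,  0.36518091],
       [-0.99973956,  0.01237941,  0.01917184,  0.15070057],
       [-0.02107234, -0.17822043, -0.98376493,  1.14501229],
       [ 0.        ,  0.        ,  0.        ,  1.        ]])}
scene {'vertical_fov': 53.0406601513742, 'cx': 282.0383121358319, 'cy': 206.59666347551425, 'T': array([[-0.74541899, -0.31707985,  0.58635391, -0.19065534],
       [-0.66656313,  0.36332219, -0.65091519,  0.95823428],
       [-0.00664329, -0.87604643, -0.48218099,  0.66007368],
       [ 0.        ,  0.        ,  0.        ,  1.        ]])}
```

View pics/top0.png

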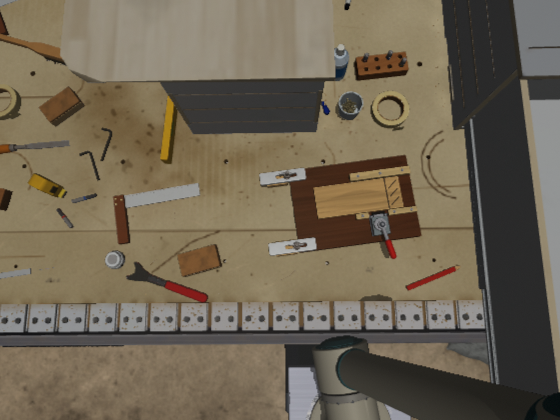

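View pics/scene0.png

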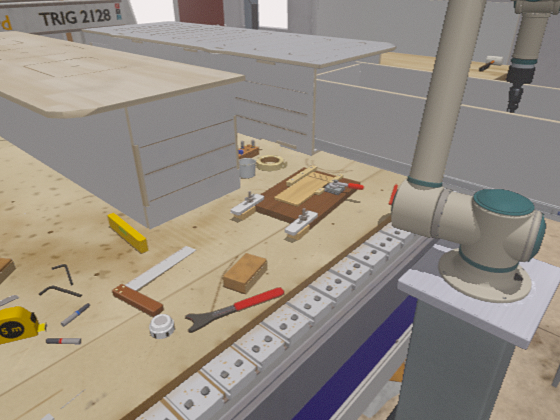

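```bash
cat > h.py <<'E'
import numpy as np,cv2
from workcell import env
def ray(n,uv):
    m=env.camera_model(n);f=210/np.tan(np.radians(m['vertical_fov'])/2);uv=np.atleast_2d(np.float64(uv))
    d=np.c_[(uv[:,0]-m['cx'])/f,(uv[:,1]-m['cy'])/f,np.ones(len(uv))]
    return d,m['T']
def at_z(n,uv,z):
    d,T=ray(n,uv);w=d@T[:3,:3].T;o=T[:3,3];s=(z-o[2])/w[:,2];return o+w*s[:,None]
def proj(n,P):
    m=env.camera_model(n);f=210/np.tan(np.radians(m['vertical_fov'])/2);T=np.linalg.inv(m['T']);P=np.atleast_2d(P)
    c=P@T[:3,:3].T+T[:3,3];return np.c_[c[:,0]/c[:,2]*f+m['cx'],c[:,1]/c[:,2]*f+m['cy']]
def deproj(n,d):
    v,u=np.mgrid[:420,:560];r,T=ray(n,np.c_[u.ravel(),v.ravel()]);return ((r*d.ravel()[:,None])@T[:3,:3].T+T[:3,3]).reshape(420,560,3)
E
python3 - <<'E'
from h import *
p=np.load('topp.npy');c=p[145:275,250:440,::-1]
cv2.imwrite('pics/z0.png',cv2.resize(c,None,fx=4,fy=4,interpolation=cv2.INTER_CUBIC))
for q in('strip','jig','lever','hold_down_1','trim_line'):
    try:
        for r in env.outline_of('top',q)[:2]:
            m=r['pixels'].astype(np.uint8);print(q,r['conf'],r['extent'],m.sum(),cv2.minAreaRect(np.argwhere(m)[:,::-1].astype(np.float32)));np.save(f'm_{q}.npy',m) if r['conf']>.5 else 0
    except Exception as e: print(q,e)
P=deproj('top',np.load('topd.npy'))
for uv in[(310,230),(340,195),(300,170),(410,175),(380,222),(390,245),(350,270)]:print(uv,P[uv[1],uv[0]].round(4))
E
```

```text
jig 0.98 [341.2, 206.3, 165.0, 102.4] 8497 ((340.97686767578125, 213.3153839111328), (101.58445739746094, 154.17520141601562), 82.87498474121094)
lever 0.63 [384.8, 236.3, 22.8, 40.8] 312 ((384.01959228515625, 237.96263122558594), (42.2953987121582, 11.990655899047852), 72.6459732055664)
hold_down_1 0.71 [282.4, 177.4, 51.6, 18.8] 611 ((281.9017028808594, 176.3612518310547), (13.761175155639648, 46.377445220947266), 81.25383758544922)
trim_line 0.97 [359.5, 196.4, 87.4, 43.1] 2748 ((357.92547607421875, 197.1631317138672), (32.823814392089844, 86.5304946899414), 82.09283447265625)
trim_line 0.57 [156.1, 212.6, 86.1, 64.2] 1606 ((157.81080627441406, 212.8648681640625), (48.99089813232422, 89.76184844970703), 80.53767395019531)
(310, 230) [0.5128 0.0948 0.026 ]
(340, 195) [0.6091 0.0095 0.0351]
(300, 170) [0.6822 0.12   0.038 ]
(410, 175) [ 0.6722 -0.1978  0.0044]
(380, 222) [ 0.5278 -0.092   0.0607]
(390, 245) [ 0.4657 -0.1155  0.0598]
(350, 270) [ 0.4027 -0.0154  0.    ]
```

View pics/z0.png

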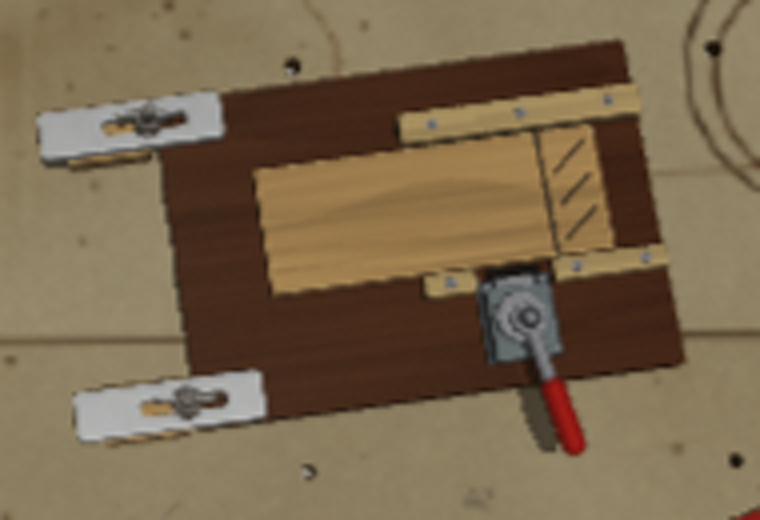

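```bash
cat >> h.py <<'E'
from scipy.optimize import least_squares
from scipy.ndimage import map_coordinates
def j2w(J,P):
    P=np.atleast_2d(P);c,s=np.cos(J[2]),np.sin(J[2])
    return np.c_[J[0]+c*P[:,0]-s*P[:,1],J[1]+s*P[:,0]+c*P[:,1],P[:,2]]
def profile(g,J,x,ys,z,w=8,n='top'):
    # mean gray profile along jig y, averaged over x+-w mm
    out=0
    for xx in np.linspace(x-w,x+w,9)/1000:
        uv=proj(n,j2w(J,np.c_[np.full(len(ys),xx),ys,np.full(len(ys),z)]));out=out+map_coordinates(g,[uv[:,1],uv[:,0]],order=1)
    return out/9
E
python3 - <<'E'
from h import *
Z=lambda a:250+(np.array(a)+.5)/4-.5
pts=[((622,42),(118,-170,24)),((683,362),(-118,-170,24)),((160,155),(None,170,24)),((188,372),(None,170,24)),((380,72),(118,None,24)),((450,390),(-118,None,24)),
((255,172),(45,'s',33)),((272,294),(-45,'s',33)),((592,127),(45,'w',33)),((613,250),(-45,'w',33))]
uv=np.array([( 250+(a[0]+.5)/4-.5,145+(a[1]+.5)/4-.5) for a,_ in pts])
W=np.vstack([at_z('top',u,b[2]/1000) for u,(_,b) in zip(uv,pts)])
def res(p):
    c,s=np.cos(p[2]),np.sin(p[2]);r=[]
    for w,(_,b) in zip(W,pts):
        d=w[:2]-p[:2];l=np.array([c*d[0]+s*d[1],-s*d[0]+c*d[1]])
        bx,by=b[0],b[1]
        if by=='s':by=p[3]*1000+120
        if by=='w':by=p[3]*1000-120
        if bx is not None:r.append(l[0]-bx/1000)
        if by is not None:r.append(l[1]-by/1000)
    return r
f=least_squares(res,[.58,0,.1,0]);print(f.x.round(4),(np.array(f.fun)*1000).round(1));J=f.x
np.save('J.npy',J)
g=cv2.cvtColor(np.load('topp.npy'),cv2.COLOR_RGB2GRAY).astype(float)
ys=np.arange(-200,-60,1.)/1000
for x in(-30,-10,10,30):
    a=profile(g,J,x,ys,.033);b=profile(g,J,x,ys,.024)
    i=np.argmin(np.where((ys>J[3]-.105)&(ys<J[3]-.06),a,999));seg=slice(i-4,i+5)
    line=(ys[seg]*(a[seg].max()-a[seg])).sum()/(a[seg].max()-a[seg]).sum()
    k=ys<-.14;gr=np.abs(np.gradient(b))*k;j=gr.argmax();s2=slice(j-4,j+5);edge=(ys[s2]*gr[s2]).sum()/gr[s2].sum()
    print(x,'line',line*1000,'edge',edge*1000)
m=np.load('m_lever.npy');pc=np.argwhere(m)[:,::-1]
grp=at_z('top',[(250+565/4,145+430/4-.2)],.053);piv=j2w(J,[[-.088,-.06,.052]])
print('piv',piv,proj('top',piv),'grip',grp)
red=np.load('topp.npy').astype(int);mk=(red[...,0]>130)&(red[...,1]<50);mk[:225]=0;mk[262:]=0;mk[:,:370]=0;mk[:,405:]=0
c=np.argwhere(mk).mean(0)[::-1];print(c);gw=at_z('top',c,.056);d=(gw-piv)[0];phi=np.arctan2(d[1],d[0]);print(gw,np.hypot(*d[:2]),'lever',phi-J[2]-np.pi)
for q in[(45,120+J[3]*1000,33)]:pass
print('push_end',j2w(J,[[0,J[3]+.12,.0285]]))
P=deproj('top',np.load('topd.npy'));print('cab',P[125,200:330:20].round(3),P[70,100:330:40].round(3))
E
```

```text
[ 0.5966 -0.0266  0.1071 -0.0143] [-6.1  1.9 -2.2 -0.7 -0.2 -1.  -7.1 -2.5  1.7 -0.4  4.2 -0.8  5.4  0.5
  6.7  0.7]
-30 line -95.4740807275342 edge -171.02543808200735
-10 line -94.89920904392356 edge -170.5376079737387
10 line -94.48375776002418 edge -170.2481890968653
30 line -94.09122702540584 edge -170.22439710149612
piv [[ 0.51555133 -0.09563753  0.052     ]] [[380.88493646 226.93439876]] grip [[ 0.44674786 -0.11940558  0.053     ]]
[391.28571429 248.93650794]
[[ 0.45547289 -0.11926506  0.056     ]] 0.0645575598617548 lever -6.015600304820612
push_end [[0.5853343  0.07850168 0.0285    ]]
cab [[0.809 0.4   0.069]
 [0.808 0.344 0.068]
 [0.808 0.288 0.066]
 [0.81  0.232 0.059]
 [0.808 0.175 0.061]
 [0.811 0.118 0.053]
 [0.831 0.057 0.001]] [[0.797 0.532 0.393]
 [0.795 0.45  0.394]
 [0.794 0.369 0.393]
 [0.791 0.287 0.394]
 [0.791 0.207 0.392]
 [0.787 0.126 0.395]]
```

Run:
```python
from h import *
pts=[((622,42),(118,-170,24)),((683,362),(-118,-170,24)),((160,155),(None,170,24)),((188,372),(None,170,24)),((380,72),(118,None,24)),((450,390),(-118,None,24)),
((255,172),(45,'s',33)),((272,294),(-45,'s',33)),((592,127),(45,'w',33)),((613,250),(-45,'w',33)),((638,88),(None,-168,42)),((666,247),(None,-168,36)),((398,117),(None,2,42)),((424,279),(None,2,36))]
uv=np.array([( 250+(a[0]+.5)/4-.5,145+(a[1]+.5)/4-.5) for a,_ in pts])
W=np.vstack([at_z('top',u,b[2]/1000) for u,(_,b) in zip(uv,pts)])
def res(p):
    r=[]
    for w,(_,b) in zip(W,pts):
        c,s=np.cos(p[2]),np.sin(p[2])
        d=w[:2]-p[:2];l=np.array([c*d[0]+s*d[1],-s*d[0]+c*d[1]])
        bx,by=b[0],b[1]
        if b[2]==24 and bx:bx=bx+p[4]*1000
        if by=='s':by=p[3]*1000+120
        if by=='w':by=p[3]*1000-120
        if bx is not None:r.append(l[0]-bx/1000)
        if by is not None:r.append(l[1]-by/1000)
    return r
f=least_squares(res,[.58,0,.1,0,0]);print(f.x.round(4),(np.array(f.fun)*1000).round(1));J=f.x
np.save('J.npy',J)
g=cv2.cvtColor(np.load('topp.npy'),cv2.COLOR_RGB2GRAY).astype(float)
ys=np.arange(-200,-60,1.)/1000
for x in(-30,-10,10,30):
    a=profile(g,J,x,ys,.033);b=profile(g,J,x,ys,.024)
    i=np.argmin(np.where((ys>J[3]-.105)&(ys<J[3]-.06),a,999));seg=slice(i-4,i+5)
    line=(ys[seg]*(a[seg].max()-a[seg])).sum()/(a[seg].max()-a[seg]).sum()
    k=ys<-.14;gr=np.abs(np.gradient(b))*k;j=gr.argmax();s2=slice(j-4,j+5);edge=(ys[s2]*gr[s2]).sum()/gr[s2].sum()
    print(x,'line',line*1000,'edge',edge*1000)
piv=j2w(J,[[-.088,-.06,.056]])
gw=at_z('top',(391.3,248.9),.057);d=(gw-piv)[0];phi=np.arctan2(d[1],d[0]);print(piv,proj('top',piv),gw,np.hypot(*d[:2]),'lever',phi-J[2]-np.pi)
print('push_end',j2w(J,[[0,J[3]+.12,.0285]]))
for t in(.2,.6,1,1.2,1.35,1.5):print(t,j2w(J,[[-.088-.07*np.cos(t),-.06-.07*np.sin(t),.053]]))
print('holddowns',j2w(J,[[.088,.188,0],[-.112,.188,0]]))
```

```text
[ 0.601  -0.0265  0.117  -0.0139 -0.0097] [-2.4  1.3  1.4  0.9 -0.4  0.3 -1.7  2.7 -1.6 -0.8  0.9 -0.4 -0.3  0.
  1.1  1.2  0.2 -0.3 -0.5 -1.5]
-30 line -94.5001388698022 edge -170.1354997063315
-10 line -94.30060227512107 edge -169.96834641160487
10 line -94.036045357032 edge -170.051649845492
30 line -93.78480596652176 edge -169.94199225206455
[[ 0.52062096 -0.09639046  0.056     ]] [[381.39181522 224.86303006]] [[ 0.45548678 -0.11906054  0.057     ]] 0.06896662149189178 lever -6.065198309528133
push_end [[0.58863754 0.07885102 0.0285    ]]
0.2 [[ 0.45410766 -0.11820745  0.053     ]]
0.6 [[ 0.46785409 -0.14238673  0.053     ]]
1 [[ 0.48993125 -0.15930422  0.053     ]]
1.2 [[ 0.50304204 -0.16414724  0.053     ]]
1.35 [[ 0.51336488 -0.16601336  0.053     ]]
1.5 [[ 0.52385067 -0.16631591  0.053     ]]
holddowns [[0.66648083 0.170452   0.        ]
 [0.46784703 0.14711501 0.        ]]
```

Call:
carry_out([
  [[0.1, 0.15, 0, 0, 0, 0.35, 0], [0.2, 0.3, 0, 0, 0, 0.7, 0], [0.3, 0.45, -0.02, 0, 0, 1.05, 0], [0.426, 0.652, -0.05, 0, 0, 1.404, 0], [0.426, 0.652, -0.05, 0, 0, 1.404, 0], [0.426, 0.652, -0.05, 0, 0, 1.404, 0], [0.426, 0.652, -0.05, 0, 0, 1.404, 0], [0.426, 0.652, -0.05, 0, 0, 1.404, 0], [0.426, 0.652, -0.05, 0, 0, 1.404, 0], [0.426, 0.652, -0.05, 0, 0, 1.404, 0], [0.426, 0.652, -0.05, 0, 0, 1.404, 0], [0.426, 0.652, -0.05, 0, 0, 1.404, 0], [0.426, 0.652, -0.05, 0, 0, 1.404, 0], [0.426, 0.652, -0.05, 0, 0, 1.404, 0], [0.426, 0.652, -0.05, 0, 0, 1.404, 0], [0.426, 0.652, -0.05, 0, 0, 1.404, 0], [0.426, 0.652, -0.05, 0, 0, 1.404, 0], [0.426, 0.652, -0.05, 0, 0, 1.404, 0], [0.426, 0.652, -0.05, 0, 0, 1.404, 0], [0.426, 0.652, -0.05, 0, 0, 1.404, 0]],
])

```text
time_s: 2.35
position: [0.5859, 0.0985, 0.1639]
orientation: [2.091, 2.345, -0.0]
contact_force: [0.2, 0.8, -0.5]
finger_gap: 0.0002
```

Call:
carry_out([
  [[0, 0.005, -0.04, 0, 0, 0, 0], [0, 0.005, -0.08, 0, 0, 0, 0], [0, 0.005, -0.105, 0, 0, 0, 0], [0, 0.005, -0.117, 0, 0, 0, 0], [0, 0.005, -0.123, 0, 0, 0, 0], [0, 0.005, -0.128, 0, 0, 0, 0], [0, 0.005, -0.128, 0, 0, 0, 0], [0, 0.005, -0.128, 0, 0, 0, 0]],
])

```text
time_s: 3.15
position: [0.5874, 0.1048, 0.0368]
orientation: [2.088, 2.345, 0.003]
contact_force: [0.3, -0.2, 0.3]
finger_gap: -0.0002
```

Run:
```python
from h import *
for n in('top','scene'):
    p,d=env.camera(n);c=p[145:275,250:440] if n=='top' else p[150:250,220:400]
    cv2.imwrite(f'pics/{n}1.png',cv2.resize(c[:,:,::-1],None,fx=4,fy=4,interpolation=cv2.INTER_CUBIC))
print(env.get_obs()['contact_force'])
```

```text
[ 0.3579129   0.254732   -0.24330261]
```

View pics/top1.png

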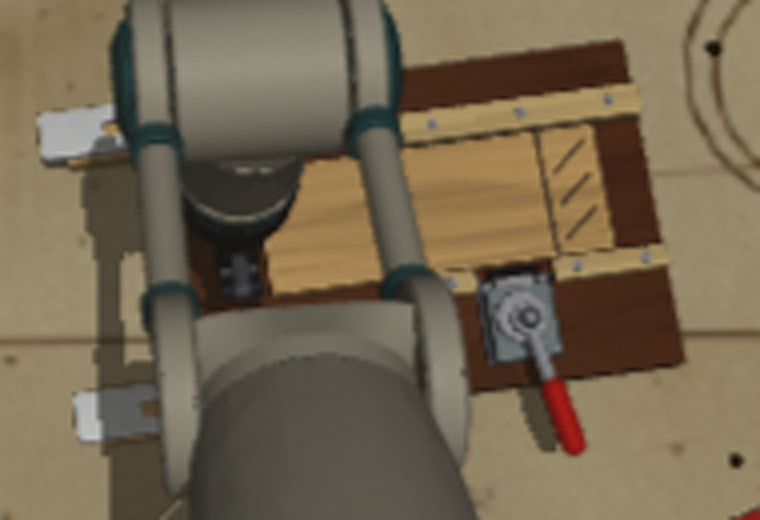

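View pics/scene1.png

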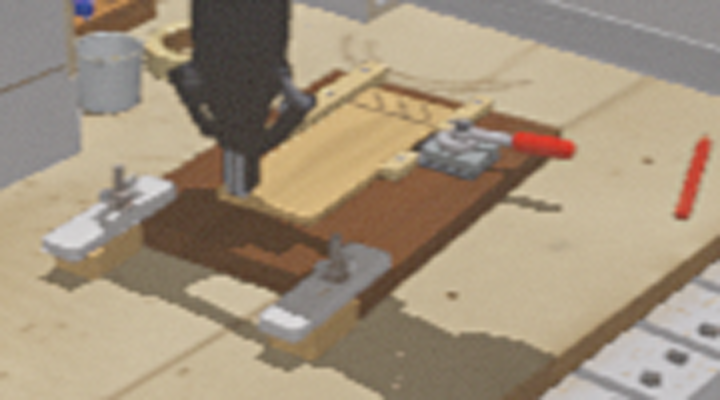

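Call:
carry_out([
  [[0, 0, -0.002, 0, 0, 0, 0], [0.001, -0.008, -0.002, 0, 0, 0, 0], [0.002, -0.016, -0.002, 0, 0, 0, 0], [0.003, -0.024, -0.002, 0, 0, 0, 0], [0.004, -0.032, -0.002, 0, 0, 0, 0], [0.005, -0.04, -0.002, 0, 0, 0, 0], [0.006, -0.048, -0.002, 0, 0, 0, 0], [0.007, -0.056, -0.002, 0, 0, 0, 0], [0.0075, -0.064, -0.002, 0, 0, 0, 0], [0.008, -0.07, -0.002, 0, 0, 0, 0], [0.0085, -0.0745, -0.002, 0, 0, 0, 0], [0.0085, -0.0745, -0.002, 0, 0, 0, 0], [0.0085, -0.0745, -0.002, 0, 0, 0, 0]],
])

```text
time_s: 4.55
position: [0.5949, 0.0304, 0.0336]
orientation: [-2.089, -2.346, -0.0]
contact_force: [0.2, 1.1, -0.6]
finger_gap: 0.0002
```

```bash
cat >> h.py <<'E'
def measure(g,J,lo,hi,xs=(-30,-10,10,30),z=.033):
    ys=np.arange(-220,-60,.5)/1000;o=[]
    for x in xs:
        a=profile(g,J,x,ys,z,6)
        # dark line: subtract local background
        k=(ys>lo)&(ys<hi);b=cv2.blur(a.reshape(-1,1),(1,31)).ravel()-a;b[~k]=-99;i=b.argmax();s=slice(i-6,i+7);w=np.clip(b[s],0,None);o.append(round((ys[s]*w).sum()/w.sum()*1000,1))
    return o
E
python3 - <<'E'
from h import *
J=np.load('J.npy')
p,d=env.camera('top');np.save('p2.npy',p);c=p[145:275,250:440]
cv2.imwrite('pics/top2.png',cv2.resize(c[:,:,::-1],None,fx=4,fy=4,interpolation=cv2.INTER_CUBIC))
print(env.get_obs()['contact_force'])
g=cv2.cvtColor(p,cv2.COLOR_RGB2GRAY).astype(float)
print(measure(g,J,-.175,-.13))
g=cv2.cvtColor(np.load('topp.npy'),cv2.COLOR_RGB2GRAY).astype(float)
print(measure(g,J,-.11,-.08))
E
```

```text
[ 0.1861016  -0.04998419  0.20867782]
[np.float64(-163.8), np.float64(-163.6), np.float64(-137.4), np.float64(-163.6)]
[np.float64(-94.3), np.float64(-94.1), np.float64(-93.9), np.float64(-93.7)]
```

View pics/top2.png

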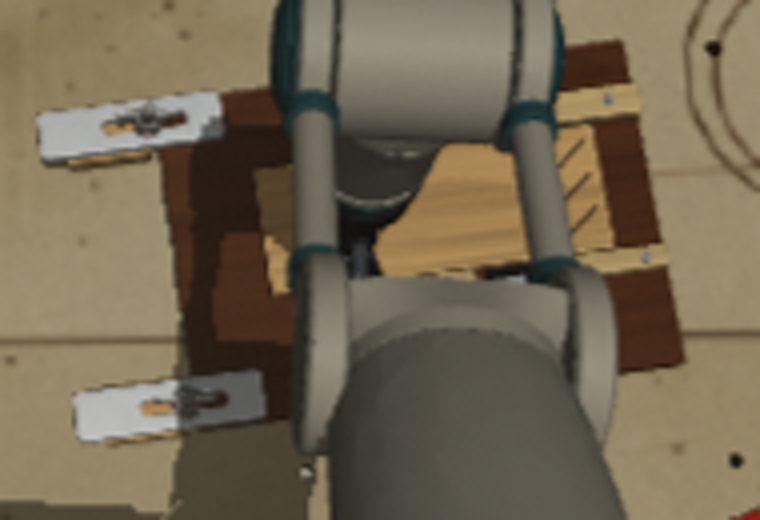

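Run:
```python
from h import *
J=np.load('J.npy')
p,d=env.camera('scene');c=p[150:250,220:400]
cv2.imwrite('pics/scene2.png',cv2.resize(c[:,:,::-1],None,fx=4,fy=4,interpolation=cv2.INTER_CUBIC))
o=env.get_obs();P=o['position'];print(P,o['finger_gap'])
for n,of in(('top',(250,145)),('scene',(220,150))):
  for dz in(-.008,0.04):
    print(n,dz,(proj(n,P+[0,0,dz])-of)*4)
P=deproj('scene',d)
for uv in ((283,192),(300,200)):print(uv,P[uv[1],uv[0]])
```

```text
[0.59490819 0.03057235 0.03363596] 6.626250586990937e-05
top -0.008 [[328.97966947 223.10455243]]
top 0.04 [[336.19179324 208.67928056]]
scene -0.008 [[293.58503302 189.13126431]]
scene 0.04 [[293.96711132 135.95146091]]
(283, 192) [0.63382136 0.03770753 0.03469436]
(300, 200) [0.55474133 0.04557126 0.0356122 ]
```

View pics/scene2.png

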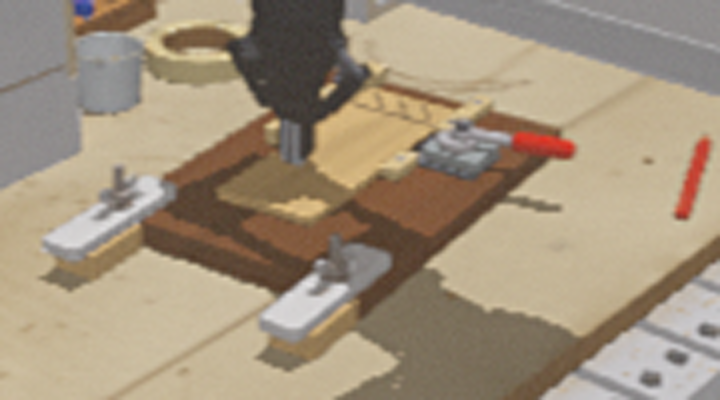

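Run:
```python
from h import *
p=np.load('p2.npy')[180:230,315:365,::-1];cv2.imwrite('pics/z2.png',cv2.resize(p,None,fx=12,fy=12,interpolation=cv2.INTER_CUBIC))
m=env.camera('top');P=deproj('top',m[1])
print(P[200:216:2,334:346:2,2].round(3));print(P[206:212:2,334:346:2].round(3))
d=env.camera('scene')[1];P=deproj('scene',d)
print(P[176:194:2,290:300:3].round(3))
```

```text
[[0.21  0.215 0.218 0.217 0.217 0.214]
 [0.189 0.193 0.198 0.2   0.193 0.183]
 [0.147 0.173 0.173 0.173 0.171 0.031]
 [0.118 0.164 0.157 0.158 0.161 0.033]
 [0.503 0.13  0.156 0.156 0.136 0.034]
 [0.544 0.136 0.152 0.148 0.138 0.034]
 [0.55  0.542 0.148 0.148 0.148 0.149]
 [0.552 0.549 0.15  0.551 0.55  0.551]]
[[[ 0.562  0.036  0.118]
  [ 0.553  0.037  0.164]
  [ 0.554  0.031  0.157]
  [ 0.554  0.026  0.158]
  [ 0.554  0.022  0.161]
  [ 0.578 -0.001  0.033]]

 [[ 0.485  0.079  0.503]
  [ 0.555  0.033  0.13 ]
  [ 0.55   0.031  0.156]
  [ 0.55   0.026  0.156]
  [ 0.553  0.018  0.136]
  [ 0.572 -0.     0.034]]

 [[ 0.474  0.084  0.544]
  [ 0.548  0.034  0.136]
  [ 0.545  0.031  0.152]
  [ 0.546  0.025  0.148]
  [ 0.548  0.019  0.138]
  [ 0.567 -0.     0.034]]]
[[[ 0.6    0.042  0.104]
  [ 0.589  0.04   0.107]
  [ 0.578  0.039  0.11 ]
  [ 0.566  0.039  0.113]]

 [[ 0.6    0.042  0.097]
  [ 0.59   0.039  0.099]
  [ 0.578  0.038  0.103]
  [ 0.565  0.04   0.107]]

 [[ 0.604  0.037  0.087]
  [ 0.594  0.034  0.089]
  [ 0.578  0.038  0.096]
  [ 0.567  0.038  0.099]]

 [[ 0.603  0.038  0.081]
  [ 0.588  0.041  0.086]
  [ 0.581  0.035  0.086]
  [ 0.642 -0.054  0.036]]

 [[ 0.606  0.034  0.071]
  [ 0.589  0.04   0.079]
  [ 0.582  0.033  0.079]
  [ 0.632 -0.043  0.035]]

 [[ 0.604  0.037  0.066]
  [ 0.588  0.041  0.073]
  [ 0.581  0.035  0.073]
  [ 0.622 -0.031  0.035]]

 [[ 0.634  0.002  0.036]
  [ 0.59   0.038  0.064]
  [ 0.582  0.034  0.065]
  [ 0.616 -0.024  0.032]]

 [[ 0.627  0.01   0.034]
  [ 0.589  0.04   0.058]
  [ 0.586  0.028  0.054]
  [ 0.605 -0.01   0.033]]

 [[ 0.617  0.022  0.034]
  [ 0.609  0.016  0.034]
  [ 0.602  0.009  0.035]
  [ 0.595  0.002  0.034]]]
```

View pics/z2.png

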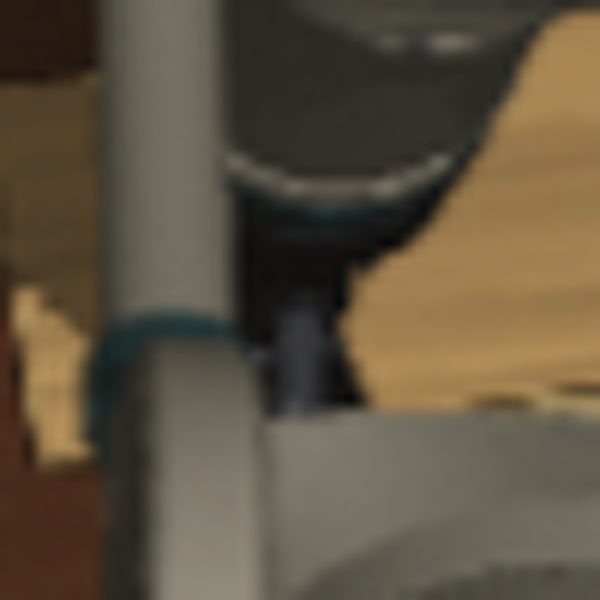

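Call:
carry_out([
  [[-0.004, 0.037, 0, 0, 0, 0, 0], [-0.0085, 0.0745, 0, 0, 0, 0, 0], [-0.0085, 0.0745, 0, 0, 0, 0, 0], [-0.0085, 0.0745, -0.006, 0, 0, 0, 0], [-0.0085, 0.0745, -0.012, 0, 0, 0, 0], [-0.0085, 0.0745, -0.012, 0, 0, 0, 0], [-0.0085, 0.0745, -0.012, 0, 0, 0, 0]],
])

```text
time_s: 5.45
position: [0.5863, 0.1038, 0.0211]
orientation: [-2.09, -2.345, 0.001]
contact_force: [-0.5, -0.4, 0.3]
finger_gap: -0.0
```

Run:
```python
from h import *
p,d=env.camera('scene');c=p[150:250,220:400]
cv2.imwrite('pics/scene3.png',cv2.resize(c[:,:,::-1],None,fx=4,fy=4,interpolation=cv2.INTER_CUBIC))
o=env.get_obs();print(o['position'],o['finger_gap'],o['contact_force'],o['qpos'])
P=deproj('scene',d)
for r in range(180,206,2):print(r,P[r,274:286:3].round(3).tolist())
```

```text
[0.5865483  0.10393477 0.02139513] 1.4968090071487256e-05 [ 0.6426593   1.00558254 -0.62032866] [ 5.86951694e-02  4.69617338e-01  1.72411639e+00 -1.67495992e-04
  9.48114603e-01 -5.60097264e-02]
180 [[0.596, 0.12, 0.119], [0.59, 0.113, 0.118], [0.572, 0.119, 0.126], [0.567, 0.112, 0.125]]
182 [[0.594, 0.123, 0.114], [0.591, 0.113, 0.112], [0.571, 0.12, 0.12], [0.566, 0.113, 0.119]]
184 [[0.599, 0.118, 0.104], [0.588, 0.116, 0.107], [0.574, 0.118, 0.112], [0.57, 0.109, 0.11]]
186 [[0.608, 0.108, 0.091], [0.588, 0.115, 0.1], [0.575, 0.117, 0.105], [0.57, 0.108, 0.103]]
188 [[0.605, 0.112, 0.086], [0.587, 0.117, 0.094], [0.576, 0.116, 0.097], [0.571, 0.107, 0.096]]
190 [[0.676, 0.036, 0.028], [0.59, 0.115, 0.086], [0.579, 0.112, 0.088], [0.571, 0.108, 0.089]]
192 [[0.664, 0.049, 0.029], [0.595, 0.109, 0.075], [0.576, 0.116, 0.084], [0.572, 0.107, 0.082]]
194 [[0.657, 0.056, 0.026], [0.59, 0.114, 0.071], [0.579, 0.113, 0.075], [0.572, 0.107, 0.075]]
196 [[0.653, 0.061, 0.023], [0.592, 0.112, 0.063], [0.579, 0.113, 0.068], [0.569, 0.11, 0.07]]
198 [[0.638, 0.077, 0.027], [0.593, 0.112, 0.056], [0.581, 0.111, 0.059], [0.571, 0.108, 0.062]]
200 [[0.628, 0.088, 0.027], [0.593, 0.111, 0.048], [0.582, 0.11, 0.052], [0.571, 0.109, 0.055]]
202 [[0.619, 0.097, 0.026], [0.613, 0.089, 0.025], [0.58, 0.112, 0.046], [0.578, 0.101, 0.043]]
204 [[0.613, 0.105, 0.025], [0.606, 0.098, 0.024], [0.596, 0.094, 0.026], [0.59, 0.087, 0.026]]
```

View pics/scene3.png

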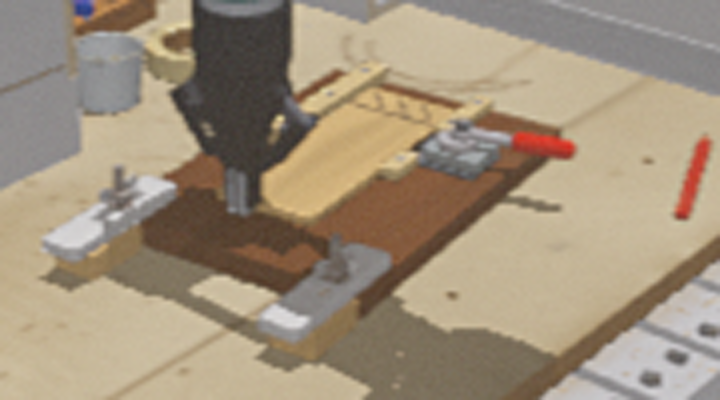

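Call:
carry_out([
  [[0, 0, -0.003, 0, 0, 0, 0], [0, 0, -0.006, 0, 0, 0, 0], [0, 0, -0.008, 0, 0, 0, 0], [0, 0, -0.009, 0, 0, 0, 0], [0, 0, -0.01, 0, 0, 0, 0], [0, 0, -0.01, 0, 0, 0, 0]],
])

```text
time_s: 6.1
position: [0.5864, 0.1048, 0.0115]
orientation: [-2.089, -2.347, 0.0]
contact_force: [0.5, -0.1, -0.2]
finger_gap: -0.0001
```

Run:
```python
from h import *
p,d=env.camera('scene');c=p[170:220,250:320]
cv2.imwrite('pics/scene4.png',cv2.resize(c[:,:,::-1],None,fx=10,fy=10,interpolation=cv2.INTER_CUBIC))
o=env.get_obs();print(o['position'],o['contact_force'])
P=deproj('scene',d)
for r in range(198,214,1):print(r,P[r,274:286:2].round(3)[:,[1,2]].tolist())
```

```text
[0.58641121 0.10485215 0.01157408] [-0.29689927  0.77084531 -0.3927957 ]
198 [[0.076, 0.026], [0.109, 0.053], [0.114, 0.059], [0.112, 0.06], [0.108, 0.06], [0.1, 0.057]]
199 [[0.083, 0.027], [0.113, 0.052], [0.112, 0.054], [0.113, 0.057], [0.11, 0.058], [0.104, 0.057]]
200 [[0.089, 0.028], [0.111, 0.047], [0.11, 0.049], [0.109, 0.052], [0.108, 0.054], [0.103, 0.053]]
201 [[0.092, 0.026], [0.11, 0.042], [0.113, 0.048], [0.115, 0.052], [0.108, 0.05], [0.102, 0.049]]
202 [[0.094, 0.024], [0.093, 0.027], [0.114, 0.045], [0.113, 0.047], [0.11, 0.048], [0.103, 0.046]]
203 [[0.103, 0.028], [0.099, 0.027], [0.114, 0.042], [0.114, 0.044], [0.11, 0.044], [0.103, 0.043]]
204 [[0.106, 0.025], [0.103, 0.027], [0.113, 0.037], [0.116, 0.042], [0.109, 0.04], [0.094, 0.032]]
205 [[0.111, 0.026], [0.107, 0.026], [0.112, 0.033], [0.112, 0.036], [0.105, 0.034], [0.089, 0.025]]
206 [[0.112, 0.023], [0.113, 0.027], [0.108, 0.026], [0.105, 0.027], [0.098, 0.025], [0.097, 0.027]]
207 [[0.118, 0.024], [0.116, 0.026], [0.11, 0.024], [0.107, 0.025], [0.105, 0.026], [0.1, 0.026]]
208 [[0.124, 0.025], [0.121, 0.026], [0.118, 0.026], [0.11, 0.024], [0.111, 0.027], [0.104, 0.025]]
209 [[0.13, 0.026], [0.122, 0.023], [0.118, 0.023], [0.116, 0.025], [0.113, 0.025], [0.109, 0.025]]
210 [[0.136, 0.027], [0.131, 0.026], [0.129, 0.028], [0.12, 0.024], [0.118, 0.026], [0.114, 0.026]]
211 [[0.138, 0.025], [0.133, 0.024], [0.131, 0.026], [0.129, 0.027], [0.122, 0.025], [0.118, 0.025]]
212 [[0.136, 0.02], [0.135, 0.022], [0.134, 0.025], [0.135, 0.029], [0.129, 0.027], [0.122, 0.025]]
213 [[0.136, 0.016], [0.137, 0.02], [0.134, 0.021], [0.133, 0.023], [0.131, 0.025], [0.129, 0.026]]
```

View pics/scene4.png

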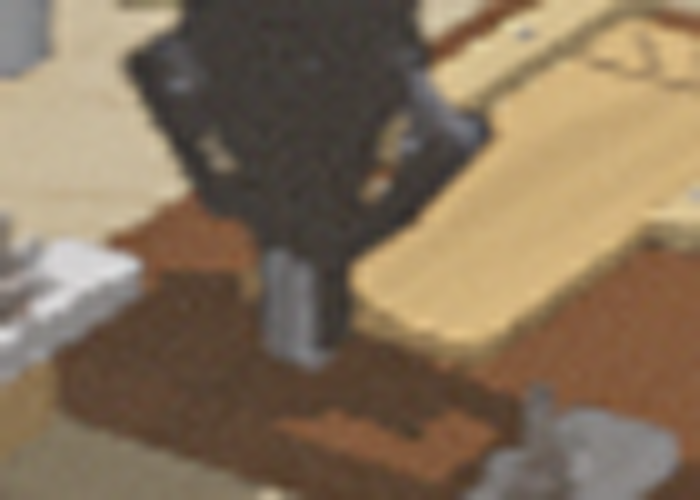

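Call:
carry_out([
  [[0, 0, -0.001, 0, 0, 0, 0], [0, 0, -0.002, 0, 0, 0, 0], [0, 0, -0.003, 0, 0, 0, 0], [0, 0, -0.003, 0, 0, 0, 0]],
])

```text
time_s: 6.55
position: [0.5863, 0.1048, 0.0085]
orientation: [-2.089, -2.346, 0.0]
contact_force: [0.2, -0.6, -0.2]
finger_gap: -0.0003
```

Run:
```python
from h import *
p,d=env.camera('scene')
o=env.get_obs();print(o['position'],o['contact_force'])
P=deproj('scene',d)
for r in range(200,212,1):print(r,P[r,274:286:2].round(3)[:,[1,2]].tolist())
```

```text
[0.58639071 0.10480259 0.00852545] [-0.50900571 -1.17746247  0.31844646]
200 [[0.088, 0.027], [0.11, 0.046], [0.11, 0.049], [0.111, 0.053], [0.109, 0.054], [0.1, 0.051]]
201 [[0.093, 0.027], [0.111, 0.044], [0.114, 0.048], [0.114, 0.052], [0.109, 0.051], [0.104, 0.05]]
202 [[0.091, 0.022], [0.11, 0.039], [0.114, 0.045], [0.113, 0.047], [0.11, 0.048], [0.103, 0.046]]
203 [[0.102, 0.026], [0.1, 0.028], [0.113, 0.04], [0.115, 0.045], [0.106, 0.042], [0.102, 0.041]]
204 [[0.109, 0.028], [0.103, 0.026], [0.113, 0.037], [0.112, 0.039], [0.111, 0.042], [0.105, 0.04]]
205 [[0.111, 0.026], [0.107, 0.026], [0.113, 0.033], [0.116, 0.039], [0.107, 0.035], [0.095, 0.029]]
206 [[0.116, 0.026], [0.111, 0.026], [0.114, 0.031], [0.116, 0.036], [0.106, 0.031], [0.097, 0.027]]
207 [[0.12, 0.025], [0.114, 0.024], [0.112, 0.026], [0.11, 0.027], [0.1, 0.023], [0.099, 0.025]]
208 [[0.123, 0.024], [0.121, 0.026], [0.116, 0.025], [0.112, 0.025], [0.106, 0.024], [0.107, 0.027]]
209 [[0.128, 0.025], [0.124, 0.024], [0.121, 0.025], [0.117, 0.025], [0.111, 0.024], [0.111, 0.027]]
210 [[0.138, 0.029], [0.127, 0.023], [0.126, 0.026], [0.121, 0.025], [0.119, 0.026], [0.112, 0.024]]
211 [[0.138, 0.025], [0.135, 0.025], [0.131, 0.026], [0.124, 0.024], [0.123, 0.026], [0.119, 0.026]]
```

Call:
carry_out([
  [[0, 0, -0.0015, 0, 0, 0, 0], [0.001, -0.006, -0.0015, 0, 0, 0, 0], [0.0015, -0.012, -0.0015, 0, 0, 0, 0], [0.002, -0.018, -0.0015, 0, 0, 0, 0], [0.003, -0.024, -0.0015, 0, 0, 0, 0], [0.0035, -0.03, -0.0015, 0, 0, 0, 0], [0.004, -0.035, -0.0015, 0, 0, 0, 0], [0.004, -0.035, -0.0015, 0, 0, 0, 0]],
])

```text
time_s: 7.4
position: [0.5906, 0.0688, 0.0072]
orientation: [2.09, 2.345, -0.0]
contact_force: [0.0, 0.3, -0.9]
finger_gap: 0.0003
```

Run:
```python
from h import *
J=np.load('J.npy')
o=env.get_obs();print(o['position'],o['contact_force'])
p,d=env.camera('top');np.save('p2.npy',p);c=p[145:275,250:440]
cv2.imwrite('pics/top5.png',cv2.resize(c[:,:,::-1],None,fx=4,fy=4,interpolation=cv2.INTER_CUBIC))
g=cv2.cvtColor(p,cv2.COLOR_RGB2GRAY).astype(float)
print(measure(g,J,-.125,-.1))
```

```text
[0.59058564 0.06882424 0.00717108] [ 0.0288185   0.27577737 -0.87869456]
[np.float64(-114.0), np.float64(-114.0), np.float64(-113.8), np.float64(-113.7)]
```

View pics/top5.png

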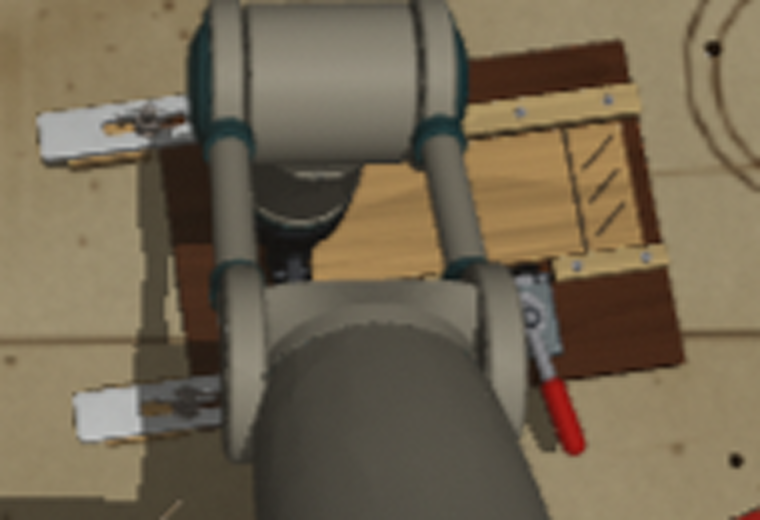

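Call:
carry_out([
  [[0.001, -0.006, 0, 0, 0, 0, 0], [0.0015, -0.012, 0, 0, 0, 0, 0], [0.002, -0.018, 0, 0, 0, 0, 0], [0.003, -0.024, 0, 0, 0, 0, 0], [0.0035, -0.03, 0, 0, 0, 0, 0], [0.004, -0.036, 0, 0, 0, 0, 0], [0.005, -0.042, 0, 0, 0, 0, 0], [0.0055, -0.048, 0, 0, 0, 0, 0], [0.0055, -0.048, 0, 0, 0, 0, 0]],
])

```text
time_s: 8.35
position: [0.5962, 0.0207, 0.0071]
orientation: [2.089, 2.345, -0.0]
contact_force: [0.5, -0.1, -0.1]
finger_gap: -0.0
```

Run:
```python
from h import *
J=np.load('J.npy')
o=env.get_obs();print(o['position'],o['contact_force'])
p,d=env.camera('top');np.save('p2.npy',p);c=p[145:275,250:440]
cv2.imwrite('pics/top6.png',cv2.resize(c[:,:,::-1],None,fx=4,fy=4,interpolation=cv2.INTER_CUBIC))
g=cv2.cvtColor(p,cv2.COLOR_RGB2GRAY).astype(float)
print(measure(g,J,-.172,-.15))
```

```text
[0.59615463 0.02068876 0.00713924] [ 0.49851513 -0.05816763 -0.10075575]
[np.float64(-162.7), np.float64(-162.4), np.float64(-162.3), np.float64(-162.3)]
```

View pics/top6.png

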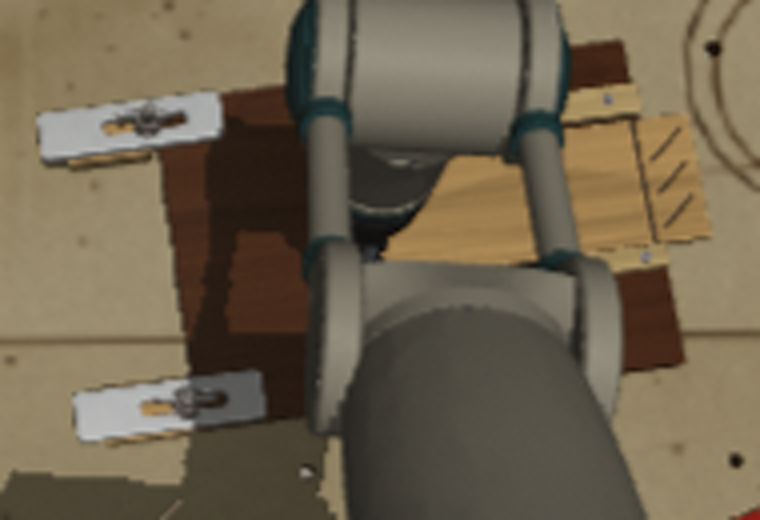

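Call:
carry_out([
  [[0.0005, -0.0035, 0, 0, 0, 0, 0], [0.001, -0.006, 0, 0, 0, 0, 0], [0.001, -0.0074, 0, 0, 0, 0, 0], [0.001, -0.0074, 0, 0, 0, 0, 0], [0.001, -0.0074, 0, 0, 0, 0, 0], [0.001, 0.006, 0, 0, 0, 0, 0], [0, 0.02, 0, 0, 0, 0, 0], [0, 0.02, 0.05, 0, 0, 0, 0], [0, 0.02, 0.1, 0, 0, 0, 0], [0, 0.02, 0.12, 0, 0, 0, 0], [0, 0.07, 0.12, 0, 0, 0, 0], [0, 0.12, 0.12, 0, 0, 0, 0], [0, 0.17, 0.12, 0, 0, 0, 0], [0, 0.17, 0.12, 0, 0, 0, 0]],
])

```text
time_s: 9.8
position: [0.5949, 0.1995, 0.1272]
orientation: [-2.08, -2.352, -0.005]
contact_force: [-0.3, -1.1, 0.3]
finger_gap: 0.0002
```

Run:
```python
from h import *
J=np.load('J.npy')
o=env.get_obs();print(o['time_s'],o['position'],o['contact_force'])
p,d=env.camera('top');np.save('p2.npy',p);c=p[145:275,250:440]
cv2.imwrite('pics/top7.png',cv2.resize(c[:,:,::-1],None,fx=4,fy=4,interpolation=cv2.INTER_CUBIC))
g=cv2.cvtColor(p,cv2.COLOR_RGB2GRAY).astype(float)
print(measure(g,J,-.182,-.16))
ys=np.arange(-200,-140,1.)/1000
for x in(-80,-65,65,80,95):
    b=profile(g,J,x,ys,.024,4);gr=np.abs(np.gradient(b));j=gr.argmax();s=slice(max(j-4,0),j+5);print(x,(ys[s]*gr[s]).sum()/gr[s].sum())
```

```text
9.8 [0.59486412 0.19946592 0.1272194 ] [-0.26343549 -1.07540452  0.32735224]
[np.float64(-168.7), np.float64(-168.5), np.float64(-168.4), np.float64(-168.5)]
-80 -0.17069072827684795
-65 -0.17049154980708994
65 -0.1482476314100422
80 -0.1694613883210048
95 -0.16981631477060752
```

View pics/top7.png

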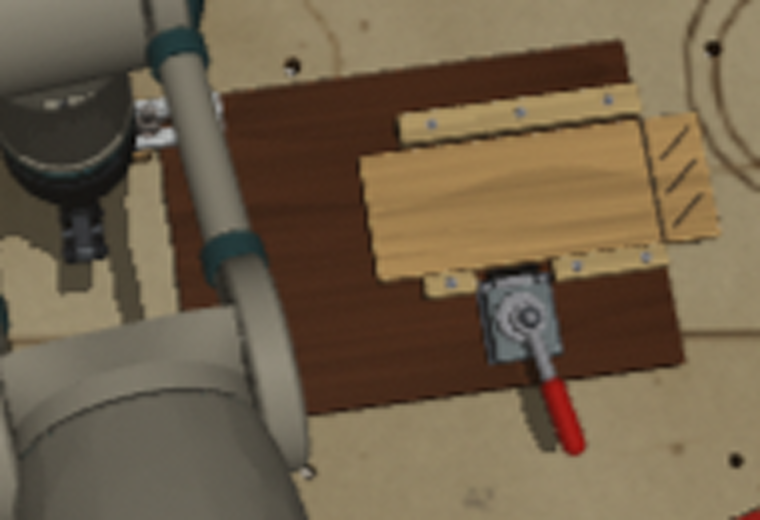

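Run:
```python
from h import *
J=np.load('J.npy');piv=j2w(J,[[-.088,-.06,0]])[0,:2]
def pt(th,off,r=.072):
    f=np.pi+J[2]+th;u=np.array([np.cos(f),np.sin(f)]);t=np.array([-u[1],u[0]]);return piv+r*u-off*t
s=pt(.22,.042);print('start',s,'yaw',J[2]+.22,'cur',env.get_obs()['position'])
for th in np.arange(.2,1.52,.1).tolist()+[1.35,1.4,1.44,1.48,1.52]:
    q=pt(th,.0195);print(round(th,2),(q-s).round(4),round(th-.22,3))
```

```text
start [ 0.43878406 -0.08055627] yaw 0.3369514000059726 cur [0.594929   0.19623437 0.12701372]
0.2 [ 0.0073 -0.0197] -0.02
0.3 [ 0.0081 -0.0272] 0.08
0.4 [ 0.0096 -0.0345] 0.18
0.5 [ 0.0118 -0.0416] 0.28
0.6 [ 0.0147 -0.0484] 0.38
0.7 [ 0.0183 -0.055 ] 0.48
0.8 [ 0.0226 -0.0611] 0.58
0.9 [ 0.0274 -0.0668] 0.68
1.0 [ 0.0327 -0.072 ] 0.78
1.1 [ 0.0386 -0.0766] 0.88
1.2 [ 0.0449 -0.0806] 0.98
1.3 [ 0.0515 -0.084 ] 1.08
1.4 [ 0.0585 -0.0867] 1.18
1.5 [ 0.0657 -0.0887] 1.28
1.35 [ 0.055  -0.0854] 1.13
1.4 [ 0.0585 -0.0867] 1.18
1.44 [ 0.0613 -0.0876] 1.22
1.48 [ 0.0642 -0.0883] 1.26
1.52 [ 0.0671 -0.089 ] 1.3
```

Call:
carry_out([
  [[-0.04, -0.07, 0, 0, 0, 0.1, 0], [-0.08, -0.14, 0, 0, 0, 0.2, 0], [-0.12, -0.21, 0, 0, 0, 0.22, 0], [-0.157, -0.2725, 0, 0, 0, 0.22, 0], [-0.157, -0.2725, 0, 0, 0, 0.22, 0], [-0.157, -0.2725, 0, 0, 0, 0.22, 0], [-0.157, -0.2725, 0, 0, 0, 0.22, 0], [-0.157, -0.2725, 0, 0, 0, 0.22, 0], [-0.157, -0.2725, -0.04, 0, 0, 0.22, 0], [-0.157, -0.2725, -0.08, 0, 0, 0.22, 0], [-0.157, -0.2725, -0.105, 0, 0, 0.22, 0], [-0.157, -0.2725, -0.105, 0, 0, 0.22, 0], [-0.157, -0.2725, -0.105, 0, 0, 0.22, 0]],
])

```text
time_s: 11.15
position: [0.4395, -0.0802, 0.0223]
orientation: [-1.818, -2.562, -0.0]
contact_force: [0.3, -0.0, 1.1]
finger_gap: 0.0
```

Run:
```python
from h import *
J=np.load('J.npy')
o=env.get_obs();print(o['time_s'],o['position'],o['contact_force'])
for n in('top','scene'):
    p,d=env.camera(n);c=p[145:275,250:440] if n=='top' else p[150:250,240:400]
    cv2.imwrite(f'pics/{n}8.png',cv2.resize(c[:,:,::-1],None,fx=4,fy=4,interpolation=cv2.INTER_CUBIC))
    np.save(f'{n}8d.npy',d)
```

```text
11.15 [ 0.43949715 -0.08017616  0.02229391] [ 0.25659179 -0.04891738  1.14900973]
```

View pics/top8.png

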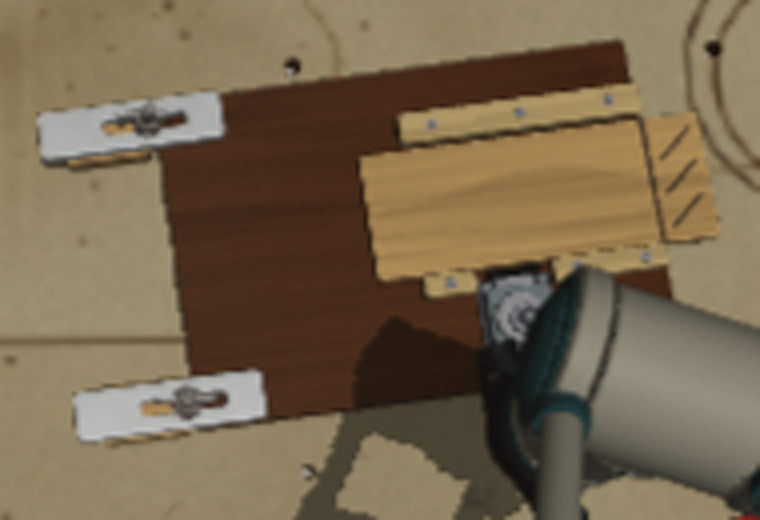

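View pics/scene8.png

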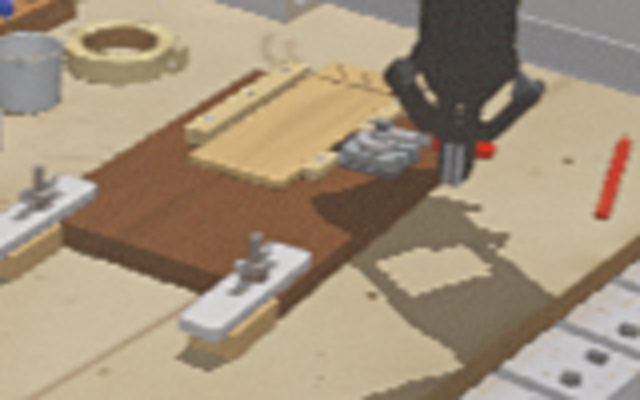

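Call:
carry_out([
  [[0.0035, -0.01, 0, 0, 0, 0, 0], [0.007, -0.0197, 0, 0, 0, 0, 0], [0.0081, -0.0272, 0, 0, 0, 0.08, 0], [0.0096, -0.0345, 0, 0, 0, 0.18, 0], [0.0118, -0.0416, 0, 0, 0, 0.28, 0], [0.0147, -0.0484, 0, 0, 0, 0.38, 0], [0.0183, -0.055, 0, 0, 0, 0.48, 0], [0.0226, -0.0611, 0, 0, 0, 0.58, 0], [0.0274, -0.0668, 0, 0, 0, 0.68, 0], [0.0327, -0.072, 0, 0, 0, 0.78, 0], [0.0386, -0.0766, 0, 0, 0, 0.88, 0], [0.0449, -0.0806, 0, 0, 0, 0.98, 0], [0.0449, -0.0806, 0, 0, 0, 0.98, 0]],
])

```text
time_s: 12.55
position: [0.4848, -0.163, 0.0226]
orientation: [0.401, 3.114, -0.001]
contact_force: [0.1, 1.5, -0.6]
finger_gap: -0.0
```

Run:
```python
from h import *
J=np.load('J.npy')
o=env.get_obs();print(o['time_s'],o['position'],o['contact_force'])
for n in('top','scene'):
    p,d=env.camera(n);c=p[145:275,250:440] if n=='top' else p[150:250,240:400]
    cv2.imwrite(f'pics/{n}9.png',cv2.resize(c[:,:,::-1],None,fx=4,fy=4,interpolation=cv2.INTER_CUBIC))
    if n=='top':print(measure(cv2.cvtColor(p,cv2.COLOR_RGB2GRAY).astype(float),J,-.182,-.16))
```

```text
12.55 [ 0.48484349 -0.16299041  0.02259392] [ 0.10779697  1.48484337 -0.57302016]
[np.float64(-168.7), np.float64(-168.7), np.float64(-168.5), np.float64(-168.5)]
```

View pics/top9.png

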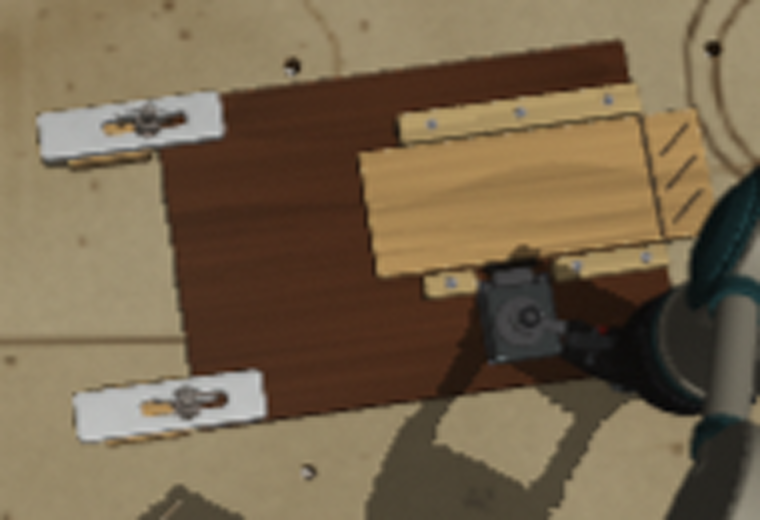

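View pics/scene9.png

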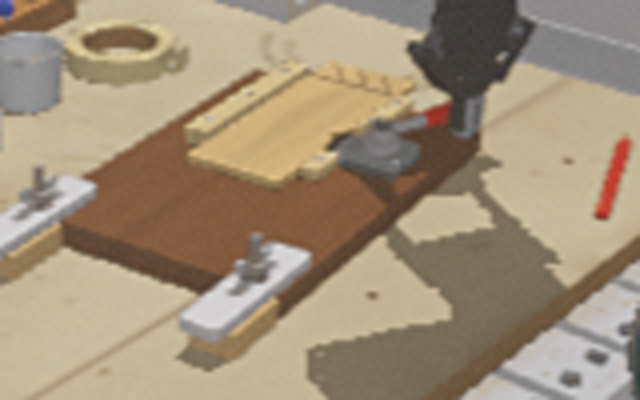

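Call:
carry_out([
  [[0.0033, -0.0017, 0, 0, 0, 0.05, 0], [0.0066, -0.0034, 0, 0, 0, 0.1, 0], [0.01, -0.0048, 0, 0, 0, 0.15, 0], [0.0136, -0.0061, 0, 0, 0, 0.2, 0], [0.017, -0.007, 0, 0, 0, 0.25, 0], [0.0193, -0.0077, 0, 0, 0, 0.28, 0], [0.021, -0.008, 0, 0, 0, 0.3, 0], [0.021, -0.008, 0, 0, 0, 0.3, 0], [0.021, -0.008, 0, 0, 0, 0.3, 0]],
])

```text
time_s: 13.55
position: [0.5048, -0.1693, 0.0222]
orientation: [-0.07, 3.141, 0.0]
contact_force: [-1.3, -2.0, 0.5]
finger_gap: -0.0003
```

Call:
carry_out([
  [[-0.015, 0, 0, 0, 0, 0, 0], [-0.04, -0.002, 0, 0, 0, 0, 0], [-0.04, -0.002, 0.04, 0, 0, 0, 0], [-0.04, -0.002, 0.08, 0, 0, 0, 0], [-0.06, -0.05, 0.12, 0, 0, 0, 0], [-0.08, -0.1, 0.14, 0, 0, 0, 0], [-0.1, -0.14, 0.16, 0, 0, 0, 0], [-0.1, -0.18, 0.16, 0, 0, 0, 0], [-0.1, -0.18, 0.16, 0, 0, 0, 0]],
])

```text
time_s: 14.45
position: [0.4056, -0.3552, 0.184]
orientation: [-0.064, 3.136, -0.01]
contact_force: [0.3, 0.5, -0.0]
finger_gap: -0.0
```

Run:
```python
from h import *
J=np.load('J.npy')
o=env.get_obs();print(o['time_s'],o['position'],o['contact_force'])
for n in('top','scene'):
    p,d=env.camera(n);c=p[145:275,250:440] if n=='top' else p[150:250,240:400]
    cv2.imwrite(f'pics/{n}10.png',cv2.resize(c[:,:,::-1],None,fx=4,fy=4,interpolation=cv2.INTER_CUBIC))
    if n=='top':
        print(measure(cv2.cvtColor(p,cv2.COLOR_RGB2GRAY).astype(float),J,-.182,-.16))
        r=p.astype(int);mk=(r[...,0]>110)&(r[...,1]<60)&(r[...,2]<60);mk[:200]=0;mk[262:]=0;mk[:,:370]=0;mk[:,430:]=0
        q=np.argwhere(mk)[:,::-1];c=q.mean(0);piv=j2w(J,[[-.088,-.06,.058]])[0]
        gw=at_z('top',c,.058)[0];dd=gw-piv;print(len(q),c,np.hypot(*dd[:2]),(np.arctan2(dd[1],dd[0])-J[2]-np.pi)%(2*np.pi))
        print(cv2.fitLine(at_z('top',q,.058)[:,:2].astype(np.float32),2,0,.01,.01).ravel())
```

```text
14.45 [ 0.40563656 -0.35522373  0.18402353] [ 0.29083983  0.4561289  -0.02724824]
[np.float64(-168.9), np.float64(-168.6), np.float64(-168.5), np.float64(-168.5)]
89 [407.80898876 223.96629213] 0.07040297557298493 1.4724993644420925
[ 0.00399846 -0.999992    0.5219365  -0.16677794]
```

View pics/top10.png

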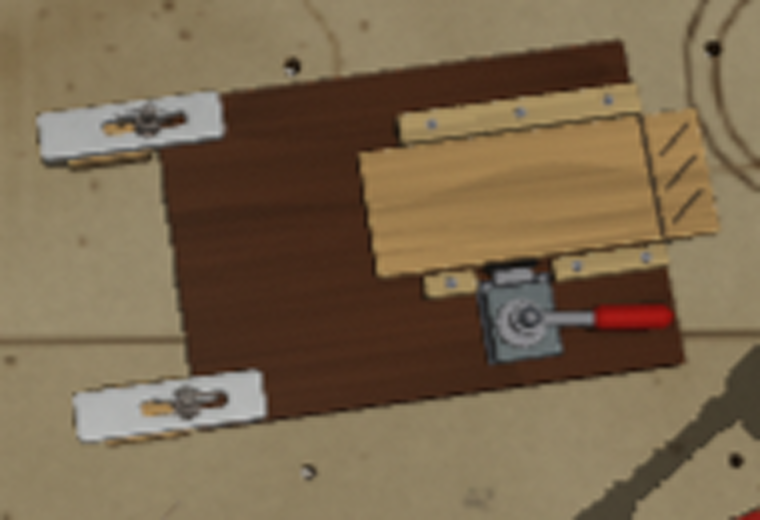

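View pics/scene10.png

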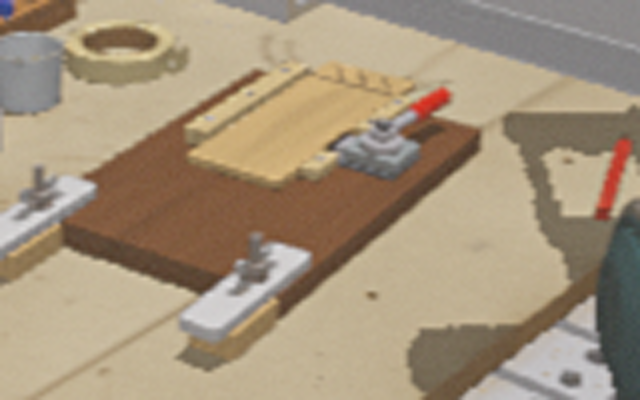

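Run:
```python
from h import *
p,d=env.camera('top');a=np.load('topp.npy').astype(int);D=np.abs(p.astype(int)-a).sum(2)
for n,(u0,v0,u1,v1) in dict(pencil=(400,262,462,295),square=(110,180,205,245),block=(175,240,225,280)).items():print(n,(D[v0:v1,u0:u1]>90).sum())
r=env.boxes_of('top','carpenter_pencil');print([(x['conf'],x['extent']) for x in r[:2]])
print(env.get_obs()['joint_velocities'].round(3))
env.hand_in()
```

```text
pencil 628
square 0
block 0
[(0.74, [432.2, 277.3, 53.5, 21.2])]
[ 0.02  -0.005  0.015 -0.003  0.001 -0.003]
the job is handed in; nothing more can be done
```

The job is handed in: the strip's pencil line is at the jig's end edge and the lever is swung over to clamp the strip. The hand-in gave no verdict.

**What I did**
- I pushed the strip along its channel with shut fingertips until the line was at the edge, then swung the red lever over with the fingertips and moved the arm clear.
- The first push passed over the strip without touching it. The fingertips stood about 25 mm higher than the stated tool frame implies, judging by the scene camera's depth. I backed off, went lower behind the strip and pushed again.

**Last checks (top camera, after clamping)**
- **Line:** about 1.4 mm behind the edge, where 4 mm is allowed. Swinging the lever moved it by 0.2 mm at most.
- **Strip:** square in its channel and lying against the fence in the pictures.
- **Lever:** about 1.46–1.47 rad, past the required 1.35 but a little short of the 1.5 stop. I did not push it fully against the stop.
- **Bystanders:** the try square and sanding block showed no change in the picture. The pencil's area did change, which I put down to the arm's shadow. The detector still found the pencil at about pixel (432, 277), close to where it lay at the start.

**Not checked:** I could not measure the jaw's force on the strip. I infer it only from the lever angle.

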